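# Hold a sample tube on the vortex mixer in touch mode

## Robot

A 6-joint arm with a two-finger parallel gripper is mounted at the origin on the work surface. World frame = base frame: x ahead of the robot, y to its left, z up, the work surface at z = 0. Lengths are in mm, angles in degrees, forces in N, time in s.
With the tool pointing down it reaches from about 350 to 925 mm from the base axis. Payload 6.4 kg.
Tool frame: the origin (TCP) lies between the finger pads; the fingertips stand 22 mm ahead of it and the grasp point (between the pads) lies 3 mm ahead of it; x points along the fingers, z is the direction in which the jaws open and shut, and the axes are right-handed (so a half turn about x gives the same grasp; the last joint's range is limited). The gripper opens to 85 mm and grips with 20 to 120 N. Pads are 22 mm wide; open, the fingers measure 114 mm over their backs; the gripper's body (76 mm by 85 mm) begins 54 mm behind the grasp point. The pads swing forward as they close: fully open they stand 13 mm farther back than shut.
Start: joints at [-86.752, 14.043, 89.255, -0, 76.702, -9.975], TCP at [148.696, -632.775, 253.29] pointing down, gripper open.
Joint ranges: [-179.41, 179.41], [-58.25, 129.5], [7.25, 145.43], [-54.29, 234.29], [11.92, 165.04], [-157.13, 157.13]. Speed limits (degrees/s): [147.25, 147.25, 180, 180, 180, 180].

## Interface

Orientations are given as a 3x3 rotation matrix whose columns are the frame's x, y, z axes.
In Python, from workcell import ctrl, planner, viewer, job gives the robot as it stands. Calls block until the motion is done:
- ctrl.move_to(position, orientation): joint-space move of the TCP to a pose.
- ctrl.move_straight(position, rotation=None, max_speed=150, threshold=None): straight line of the TCP; rotation=None keeps the orientation; max_speed is the mean speed in mm/s. With threshold (N) it stops when the force on the tool has changed by that much, and returns True; else False.
- ctrl.move_joints(angles): joint-space move.
- ctrl.set_gripper(opening, grip_force=None): finger opening in mm; grip_force is the grip in N (None keeps the last); returns when the fingers have stopped.
- ctrl.hold(seconds).
- planner.ik(position, orientation): joint angles nearest the present ones, or None.
- ctrl.get_state(): the state.
- viewer.camera(name): name is "scene" or "side" or "wrist"; returns the picture (400x640x3 uint8, blue, green, red); there is no depth.
- viewer.camera_info(name): a dict with "vertical_fov" (degrees; the focal length in pixels is half the picture's height over the tangent of half this angle, whatever the lens; pixels are square), "cx", "cy" (the principal point, pixels), "rvec" (rotation vector, rad) and "tvec" (3), from world to camera coordinates, as OpenCV has them. Camera axes: x right, y down, z forward; pixel columns grow to the right and rows downward; lengths in mm; the calibration is good to about 2 mm. The wrist camera is an equidistant fisheye: a pixel r from the principal point sees the ray r / f radians off the axis. A picture is of the moment at which its call begins: read the wrist's pose just before it. camera_info takes no time and is no camera call; for the wrist camera it gives the pose at the moment of the call.
A pose or a line that the arm cannot do raises ctrl.PlanningError and nothing moves.
- job.job_done(): hands the job in, once; it reports no verdict.
The state is a dict: "clock": time; "joints": joint angles; "qvel": joint speeds; "effort": joint torques, N m; "position": TCP position; "tcp_rot": TCP orientation; "contact_force": force on the tool from outside, world axes, zero at the start; "ft_torque": the same for the moment, N m; "width": finger opening in mm.
Only numpy, scipy, OpenCV 4.12 (cv2) and the standard library are available. Lean on these libraries where they do the work, as an engineer would, in place of code of your own. Each camera call takes 0.05 s, during which the arm holds its last target.

## Task

Mix the sample: flip the vortex mixer's toggle from off (upright) all the way over to touch mode, which is to the left as you face the mixer's control end, on the side of the small raised dot. Then take the tall sample tube (the tallest in the rack) out of the rack, stand it upright in the mixer's rubber cup and press the cup down with it by about 5 mm, a little over half of its 8 mm travel. Finish while still holding the tube pressed down like that, and leave the two short tubes and the bottle where they are.

Things in the scene. Friction and masses are not known exactly. Their poses are not given: they have to be found in the camera images.
- mixer: Vortex mixer, fixed: white body 190 mm long (x) by 136 mm wide (y). Origin at the centre of its underside, z up; control end at -x. Its rear top, 125 mm high, carries the black cup at x = +43 mm, y = 0. In front a deck slopes down to -x by 0.24 rad, 88 mm high at its middle (x = -48 mm); on it the steel toggle (y = +24 mm) and an unused fixed dial, 32 mm across, 11 mm tall (y = -34 mm).
- mode (a joint): The toggle's angle in rad: 0 is off (square to the deck), +0.44 is the end stop on the touch side (leaning to the mixer's +y, the left as seen from the control end looking at the mixer), -0.44 is the stop on the continuous side. Stiff, about 1.5 N sideways at the tip moves it; no spring, it stays where it is left. It starts close to 0.
- mode_tip (a point): The free end of the toggle's steel bat. The bat is 35 mm long from the pivot, round, 7 mm thick at the root and 10 mm near the tip, and leans 0.24 rad towards the mixer's -x, as the deck does.
- mode_pivot (a point): The toggle's pivot, 1 mm above the deck. The hinge axis lies along the slope of the deck (in the mixer's x-z plane), so the tip swings to the mixer's +y or -y.
- cup (a joint): How far the cup is pressed down, in m: 0 is up, 0.008 is its lower stop. The cup slides straight down against a spring: 4 N starts it moving, then 1 N more per mm (9 N at 5 mm); let go, it springs back up.
- cup_floor (a point): Centre of the inner floor of the mixer's black rubber cup, where the tube's tip stands: 148 mm above the bench when the cup is up, and moving down with it. The cup is open at the top, 51 mm outside diameter at the rim, inner width about 41 mm at the rim and 37 mm at its flat floor; the rim is 14 mm above this point, the cup's underside 8 mm below it.
- tube: The tall sample tube, loose, closed with a grey screw cap: 115 mm tall overall, about 50 g. Body 29 mm in diameter; below, it tapers over the last 15 mm to a flat 10 mm tip. The ribbed cap is the top 16 mm, 35.5 mm in diameter. Origin at the centre of the tip's underside, z along the tube to its cap. Starts upright in the rack, tip 6 mm above the bench.
- tube_top (a point): Centre of the top face of the tall tube's cap, 115 mm from the tip.
- rack: Grey tube rack, fixed to the bench: 70 mm (its x) by 222 mm (its y). Origin at the centre of its underside, z up. Floor 6 mm thick; a top plate from 45 to 55 mm above the bench has one row of four through holes 32 mm in diameter, 52 mm apart along its y (at -78, -26, 26 and 78 mm). The tubes stand in three of them, the hole at +78 mm is empty.
- short_a: A short tube with flat bottom in the rack, 82 mm tall, 28 mm in diameter, cap 31 mm; leave it in place. Origin at the centre of its underside.
- short_b: Another short tube like short_a in the rack; leave it in place. Origin at the centre of its underside.
- bottle: Amber bottle, 72 mm in diameter, 135 mm tall, standing on the bench beyond the work; leave it in place. Origin at the centre of its underside.
Mind the look-alikes: they are no part of the job. Leave any blue look-alike of the mixer alone.

How it is judged (in metres and radians):
On the way, in this order (a step that is already met when the one before it is completed fails the run):
1. the toggle is over at the touch side (value of joint mode above 0.36 rad), for 0.2 s.
2. the tall tube is lifted clear of the rack (z of tube in the frame of rack above 0.06 m), for 0.1 s.
3. the tube presses the cup down by about 5 mm (value of joint cup between 0.0033 and 0.0067 m and contact force between tube and cup above 4 N), for 0.3 s.
At the end, for the whole second after the job is handed in: The toggle is over at the touch side (joint mode above 0.36 of 0.44 rad). The tall tube stands upright (within 0.15 rad) with its tip in the rubber cup, held by the fingers (over 2 N) and still, and presses the cup (over 4 N) down by 3.3 to 6.7 mm; the arm itself does not touch the cup (all of step 3 and value of joint mode above 0.36 rad and contact force between the fingers and tube above 2 N and contact force between the arm and cup below 0.5 N and horizontal distance between tube and cup_floor below 0.02 m and angle between tube's own z axis and vertical below 0.15 rad and linear speed of tube below 0.03 m/s); the arm keeps its last pose, push and grip.
It fails at once if a short tube is pulled up, knocked or moved (over 20 mm) (distance of any of short_a, short_b from where it was at the start of the episode above 0.02 m).
It fails at once if the bottle is moved (over 20 mm) or knocked over (distance of bottle from where it was at the start of the episode above 0.02 m or angle between bottle's own z axis and vertical above 0.3 rad).
It also fails if it takes over 64 s, if anything falls off the work surface, if the arm or the gripper's body presses on something with over 40 N, if the wrist force passes 120 N, or if a joint passes its speed limit or range.

## Working session

There is one attempt and no reset: what is moved stays moved. The work goes in short steps, each a Python script; the robot and the scene stay as the last script left them, time stands still between calls to the robot, and variables do not carry over. Pictures are saved under pics/ and viewed, and the job is handed in when it is done.

```bash
ls; mkdir -p pics; python3 - <<'E'
from workcell import ctrl, planner, viewer, job
import cv2
for n in ("scene","side","wrist"):
    im=viewer.camera(n); cv2.imwrite(f"pics/{n}0.png",im); print(n,viewer.camera_info(n))
print(ctrl.get_state())
E
```

```text
pics
scene {'vertical_fov': 48.47066610674763, 'cx': 321.01664087526865, 'cy': 205.40693108475728, 'rvec': array([ 2.13760723,  1.29999374, -0.49207046]), 'tvec': array([-216.35343888, -339.33795938, 1478.77670964])}
side {'vertical_fov': 54.783959640550215, 'cx': 320.47995636463594, 'cy': 199.89576535446335, 'rvec': array([ 0.18065493, -2.8469773 ,  1.14346235]), 'tvec': array([571.53785883, 171.53619089, 983.67158823])}
wrist {'vertical_fov': 65.70646984690485, 'cx': 319.2240915921241, 'cy': 201.6881200227532, 'rvec': array([-2.2591556 ,  1.79016614,  0.28451427]), 'tvec': array([-649.16351475,  -40.91620975,  381.56408394])}
{'clock': 0.15, 'joints': array([-8.67533559e+01,  1.40751030e+01,  8.93092024e+01, -1.60016868e-04,
        7.67032059e+01, -9.97577389e+00]), 'qvel': array([ 0.04156083, -0.06726067, -0.12057632,  0.07210562,  0.03462156,
       -0.01864626]), 'effort': array([ 7.67666206e-04, -4.29982924e+01, -3.26553369e+01, -1.77439802e-04,
        3.48551534e-03,  3.66932298e-06]), 'position': array([ 148.65129175, -632.36111642,  252.42834399]), 'tcp_rot': array([[-8.92145322e-05,  9.73489346e-01,  2.28732343e-01],
       [ 1.52475399e-03,  2.28732211e-01, -9.73488187e-01],
       [-9.99998834e-01,  2.61911261e-04, -1.50473800e-03]]), 'contact_force': array([0.22058996, 0.2343854 , 0.30147212]), 'ft_torque': array([-0.07152366, -0.02556368,  0.03349981]), 'width': 85.25410690476298}
```

View pics/scene0.png

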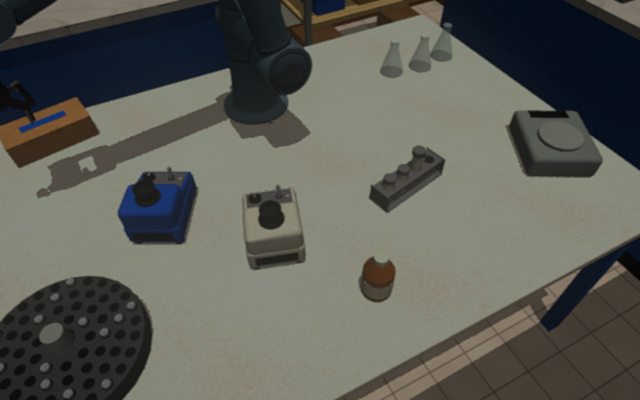

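View pics/side0.png

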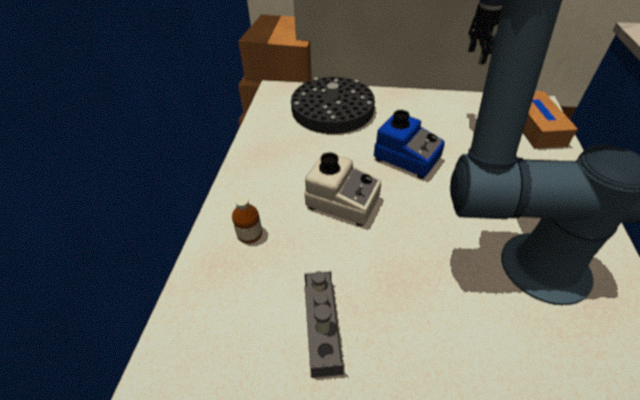

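View pics/wrist0.png

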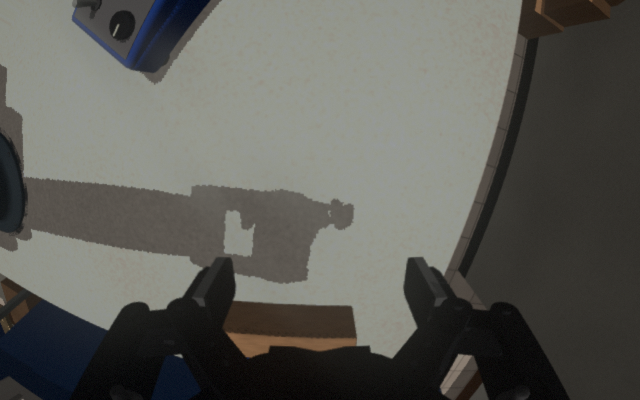

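The white mixer is at scene (272,225) and side (342,188), with its control end facing the robot. The rack is at scene (408,178) and the bottle at (378,275). I'll enlarge the crops and triangulate roughly.

```bash
cat > h.py <<'E'
import numpy as np, cv2
def cam(info,wrist=False):
    R,_=cv2.Rodrigues(np.array(info['rvec'])); t=np.array(info['tvec']).reshape(3)
    f=200/np.tan(np.radians(info['vertical_fov'])/2)
    return dict(R=R,t=t,f=f,cx=info['cx'],cy=info['cy'],w=wrist,C=-R.T@t)
def ray(c,u,v):
    x,y=(u-c['cx'])/c['f'],(v-c['cy'])/c['f']
    if c['w']:
        r=np.hypot(x,y); s=np.sin(r)/r if r>1e-9 else 1
        d=np.array([x*s,y*s,np.cos(r)])
    else: d=np.array([x,y,1.])
    d=c['R'].T@d; return c['C'],d/np.linalg.norm(d)
def onz(c,u,v,z):
    o,d=ray(c,u,v); return o+d*(z-o[2])/d[2]
def tri(rs):
    A=np.zeros((3,3));b=np.zeros(3)
    for o,d in rs:
        P=np.eye(3)-np.outer(d,d);A+=P;b+=P@o
    X=np.linalg.solve(A,b); return X,[np.linalg.norm((np.eye(3)-np.outer(d,d))@(X-o)) for o,d in rs]
def proj(c,P):
    p=c['R']@np.asarray(P,float)+c['t']
    if c['w']:
        r=np.hypot(p[0],p[1]);th=np.arctan2(r,p[2]);k=th/max(r,1e-9)
        return c['cx']+c['f']*k*p[0],c['cy']+c['f']*k*p[1]
    return c['cx']+c['f']*p[0]/p[2],c['cy']+c['f']*p[1]/p[2]
E
python3 - <<'E'
import cv2
from h import *
from workcell import viewer
s=cv2.imread('pics/scene0.png');d=cv2.imread('pics/side0.png')
a=cv2.resize(s[130:280,230:310],None,fx=5,fy=5,interpolation=2)[:600]
b=cv2.resize(s[140:215,360:450],None,fx=4.4,fy=5,interpolation=2)
cv2.imwrite('pics/c1.png',cv2.resize(s[180:280,235:310],None,fx=5,fy=5,interpolation=2))
cv2.imwrite('pics/c2.png',cv2.resize(s[140:215,360:450],None,fx=6,fy=6,interpolation=2))
cv2.imwrite('pics/c3.png',cv2.resize(d[145:225,295:390],None,fx=6,fy=6,interpolation=2))
cv2.imwrite('pics/c4.png',cv2.resize(d[265:380,290:355],None,fx=5,fy=5,interpolation=2))
A=cam(viewer.camera_info('scene'));B=cam(viewer.camera_info('side'))
print(tri([ray(A,270,208),ray(B,330,160)]))
print(onz(A,378,290,0),onz(B,248,236,0))
E
```

```text
(array([ 570.91784209, -173.50946503,  156.4615699 ]), [np.float64(0.26201210004470243), np.float64(0.2620121000446836)])
[784.6232462  -12.10371178   0.        ] [781.35237584  -8.38428043   0.        ]
```

View pics/c1.png

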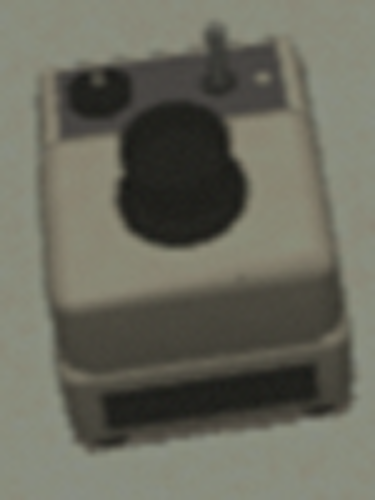

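View pics/c2.png

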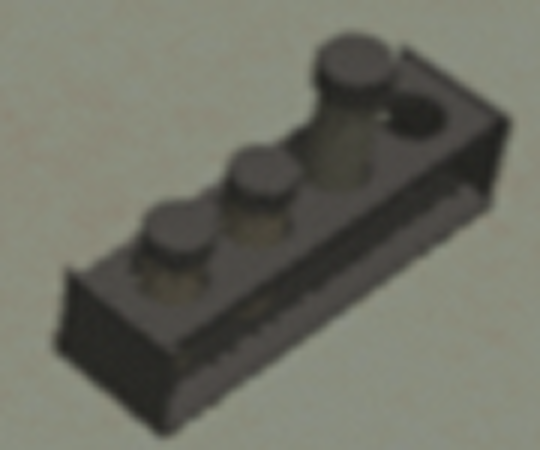

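View pics/c3.png

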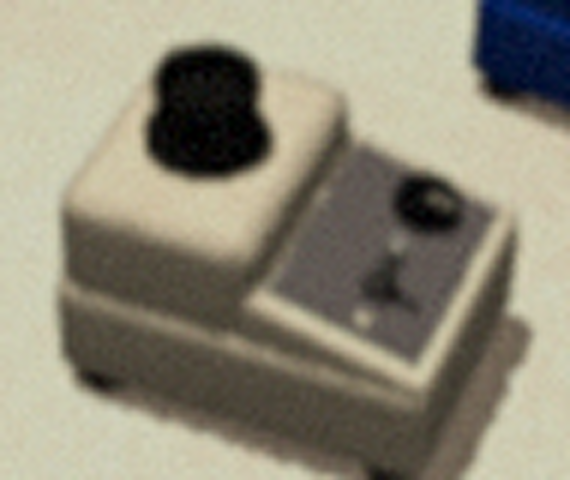

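View pics/c4.png

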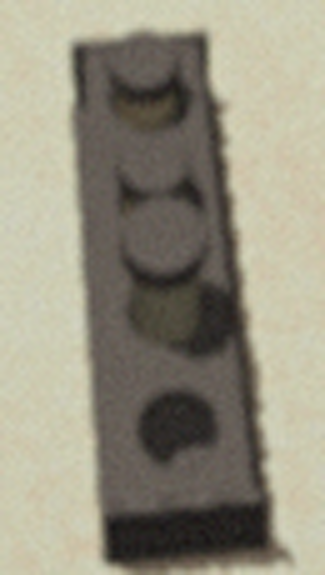

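```bash
python3 - <<'E'
from h import *
from workcell import viewer
A=cam(viewer.camera_info('scene'));B=cam(viewer.camera_info('side'))
for n,a,b in [('tip',(278.2,185.6),(361.2,185.5)),('root',(279,196.6),(358.8,194.2)),('dot',(287.8,195.4),(355.2,198.2)),('dial',(254.6,198.4),(366.7,178.8)),('tallcap',(419.2,150),(322.6,311)),('s1',(403.8,169.2),(320.5,0)),('hole',(429.2,159.5),(325.6,350))]:
    print(n,*[np.round(x,1) for x in tri([ray(A,*a),ray(B,*b)])])
for p in [(403.8,169.2),(390,178.7)]: print('short z88',onz(A,*p,88))
print('hole',onz(A,429.2,159.5,55),onz(B,325.6,350,55),'tall',onz(A,419.2,150,121),onz(B,322.6,311,121))
print(A['C'],B['C'])
E
```

```text
tip [ 482.2 -120.1  119.4] [1.6 1.6]
root [ 486.4 -122.5   84.1] [0.9 0.9]
dot [ 495.3 -102.7   87.3] [1.2 1.2]
dial [ 468.6 -179.7   90.2] [1.4 1.4]
tallcap [537.1 253.3 119.1] [1.4 1.4]
s1 [706.3 -82.7 513.2] [147.5 147.5]
hole [526.1 305.4  53.4] [2.6 2.6]
short z88 [554.23685579 200.48537835  88.        ]
short z88 [566.28066793 150.52093386  88.        ]
hole [529.81893297 305.31914731  55.        ] [523.96580246 304.39933102  55.        ] tall [540.03414627 252.41976599 121.        ] [535.85180059 253.36178844 121.        ]
[1185.97218665 -353.02739407  904.20199608] [475.44845628 627.07734859 839.29300406]
```

```bash
python3 - <<'E'
from h import *
from workcell import ctrl,planner,viewer
c=cam(viewer.camera_info('wrist'),True);s=ctrl.get_state()
R=s['tcp_rot'];print('cam offset in tool',R.T@(c['C']-s['position']),'axis',R.T@c['R'][2])
off=R.T@(c['C']-s['position'])
def rot(psi): # tool z at heading psi deg, x down
    z=np.array([np.cos(np.radians(psi)),np.sin(np.radians(psi)),0]);x=np.array([0,0,-1.]);return np.stack([x,np.cross(z,x),z],1)
# mixer: jaw along mixer y
import itertools
for psi in (73,-107,-73):
    R=rot(psi); p=np.array([515,-135,350])-R@np.array([0,off[1],off[2]])
    print(psi,p,planner.ik(p,R))
for psi in (14,-166,104,-76):
    R=rot(psi);p=np.array([537,253,350])-R@np.array([0,off[1],off[2]])
    print(psi,p,planner.ik(p,R),planner.ik([537,253,112],R))
E
```

```text
cam offset in tool [-122.48115259   78.70993087   -0.24054086] axis [ 9.51013150e-01 -3.09150121e-01  4.37697287e-04]
73 [ 590.34100857 -157.78252629  350.        ] [-2.55823965e+01  5.26111801e+00  8.91071566e+01 -2.54444375e-14
  8.56317254e+01 -9.85823965e+01]
-107 [ 439.65899143 -112.21747371  350.        ] [-2.86865149e+01 -1.74181039e+01  1.10009597e+02 -2.54444375e-14
  8.74085065e+01  7.83134851e+01]
-73 [ 439.79964611 -158.24258704  350.        ] [-3.37290719e+01 -1.53129817e+01  1.08345270e+02 -2.54444375e-14
  8.69677122e+01  3.92709281e+01]
14 [556.27505145 176.68628257 350.        ] [ 6.49783843e+00  1.48918481e+00  9.30449539e+01 -2.54444375e-14
  8.54658613e+01 -7.50216157e+00] [ 1.42923825e+01  1.61351557e+01  1.02730031e+02 -2.54444375e-14
  6.11348134e+01  2.92382469e-01]
-166 [517.72494855 329.31371743 350.        ] None None
104 [613.31371743 272.27505145 350.        ] [ 1.42784278e+01  1.34449291e+01  7.99325097e+01 -2.54444375e-14
  8.66225613e+01 -8.97215722e+01] [ 1.42923825e+01  1.61351557e+01  1.02730031e+02 -2.54444375e-14
  6.11348134e+01 -8.97076175e+01]
-76 [460.68628257 233.72494855 350.        ] [ 1.43106937e+01 -7.99478131e+00  1.02127527e+02 -2.54444375e-14
  8.58672540e+01  9.03106937e+01] [ 1.42923825e+01  1.61351557e+01  1.02730031e+02 -2.54444375e-14
  6.11348134e+01  9.02923825e+01]
```

```bash
cat >> h.py <<'E'
def rot(psi):
    z=np.array([np.cos(np.radians(psi)),np.sin(np.radians(psi)),0]);x=np.array([0,0,-1.]);return np.stack([x,np.cross(z,x),z],1)
E
python3 - <<'E'
from h import *
from workcell import ctrl,planner,viewer
import pickle
ctrl.move_to([500,-130,300],rot(73)); ctrl.hold(0.3)
i=viewer.camera_info('wrist');im=viewer.camera('wrist');cv2.imwrite('pics/w1.png',im)
pickle.dump(i,open('w1.pkl','wb'));c=cam(i,True)
for p in [(482,-120,119),(486,-122,84),(571,-173.5,148)]: print(proj(c,p))
print(ctrl.get_state()['position'],ctrl.get_state()['clock'])
E
```

```text
(np.float64(324.0850015103468), np.float64(164.41967175785334))
(np.float64(322.92767912200077), np.float64(162.19981892643793))
(np.float64(299.42667880428377), np.float64(267.9861524096113))
[ 499.96416251 -130.23225976  299.92961676] 2.7
```

View pics/w1.png

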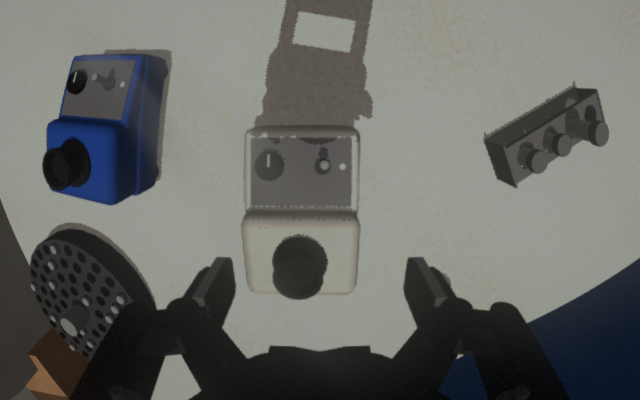

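The white mixer sits square in view: toggle tip at about (324,165), dot (343,167), dial (268,164) and cup (300,265). I'll zoom in to get precise pixels.

```bash
python3 - <<'E'
from h import *
im=cv2.imread('pics/w1.png')
cv2.imwrite('pics/w1a.png',cv2.convertScaleAbs(cv2.resize(im[120:220,240:370],None,fx=6,fy=6,interpolation=2),alpha=1.4))
cv2.imwrite('pics/w1b.png',cv2.convertScaleAbs(cv2.resize(im[220:310,230:370],None,fx=5,fy=5,interpolation=2),alpha=3))
E
```

```text
(no output)
```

View pics/w1a.png

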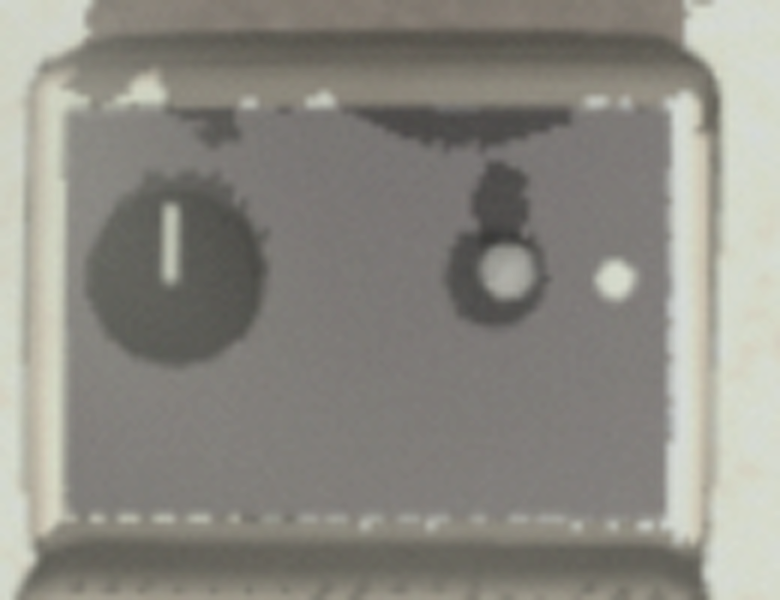

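View pics/w1b.png

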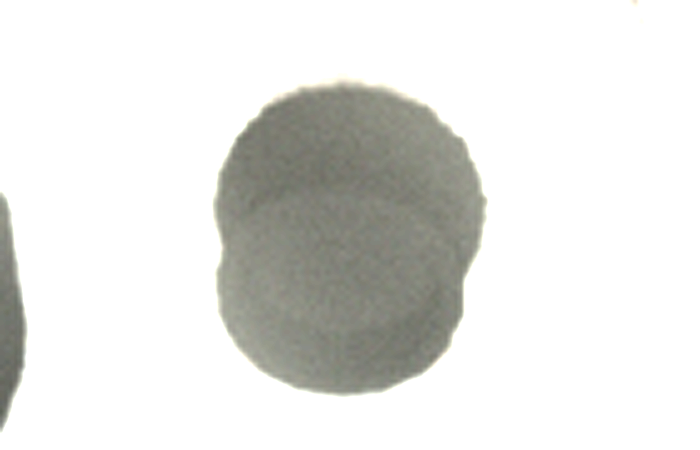

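```bash
python3 - <<'E'
from h import *
import pickle
from workcell import viewer
A=cam(viewer.camera_info('scene'));B=cam(viewer.camera_info('side'));W=cam(pickle.load(open('w1.pkl','rb')),True)
def T(n,a,b,w,z):
    print(n,*[np.round(x,1) for x in tri([ray(A,*a),ray(B,*b),ray(W,*w)])],*[onz(c,*p,z).round(1)[:2] for c,p in ((A,a),(B,b),(W,w))])
T('rim',(270,208.4),(329.5,158.1),(298,277.6),162)
T('tip',(278.2,185.6),(361.2,185.5),(324.7,165.2),121)
T('dot',(287.8,195.4),(355.2,198.2),(342.5,166.6),89)
T('dial',(254.6,198.0),(366.7,178.8),(269.3,165.3),97)
f1,f2=onz(W,251,137.8,79)[:2],onz(W,351.7,137.8,79)[:2]
print('front edge',f1,f2,np.degrees(np.arctan2(*(f2-f1)[::-1])))
r1,r2=onz(W,251,206.7,98)[:2],onz(W,351.2,207.5,98)[:2]
print('rear edge',r1,r2,np.degrees(np.arctan2(*(r2-r1)[::-1])))
print(W['C'])
E
```

```text
rim [ 573.9 -175.3  160.6] [1.  1.3 0.4] [ 576.2 -175.4] [ 572.6 -174.5] [ 573.6 -175. ]
tip [ 482.5 -119.9  119.7] [1.4 1.8 0.4] [ 485.5 -120.1] [ 481.1 -120.1] [ 482.5 -119.6]
dot [ 495.7 -102.7   87.7] [1.  1.5 0.6] [ 498.1 -102.8] [ 494.3 -102.2] [ 496.  -102.6]
dial [ 469.2 -178.9   91.5] [0.8 1.7 1.1] [ 475.  -180.1] [ 467.6 -173.8] [ 469.5 -177.6]
front edge [ 435.61134856 -191.13425414] [469.58043447 -83.50194214] 72.48414487192724
rear edge [ 507.62798655 -213.3130659 ] [ 541.42613552 -106.07559425] 72.50665615606707
[ 423.18047883 -106.98294756  422.43687797]
```

```bash
python3 - <<'E'
from h import *
from workcell import ctrl,planner,viewer
R=rot(72.5); y=np.array([.301,.954,0]); p=np.array([484.,-121,0])
ctrl.set_gripper(40); print(ctrl.get_state()['width'])
ctrl.move_to(p+[0,0,180],R)
print(ctrl.move_straight(p+[0,0,124],R,80,threshold=8))
print(ctrl.get_state()['position'],ctrl.get_state()['contact_force'])
i=viewer.camera('wrist');cv2.imwrite('pics/w2.png',i)
print(ctrl.move_straight(p+[0,0,124]+y*38,R,30,threshold=8))
s=ctrl.get_state();print(s['position'],(s['position']-p)@y,s['contact_force'],s['clock'])
cv2.imwrite('pics/w3.png',viewer.camera('wrist'))
E
```

```text
39.875662868540076
False
[ 484.37554025 -121.16597874  124.42243176] [-0.06248896 -0.31233374 -0.35053921]
True
[490.82410123 -99.23689019 123.89422342] 22.816061228805715 [-2.18861051 -4.69110453  1.01052276] 5.4917
```

View pics/w2.png

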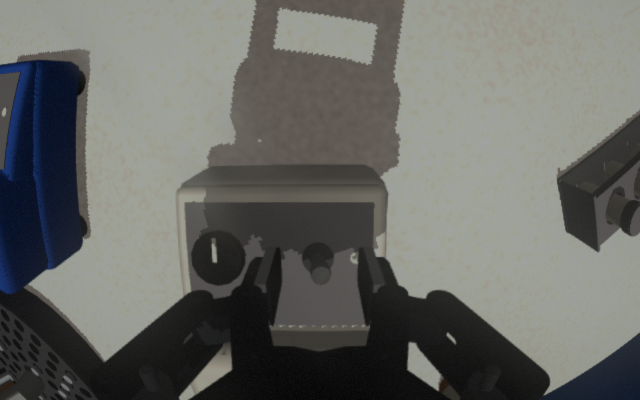

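View pics/w3.png

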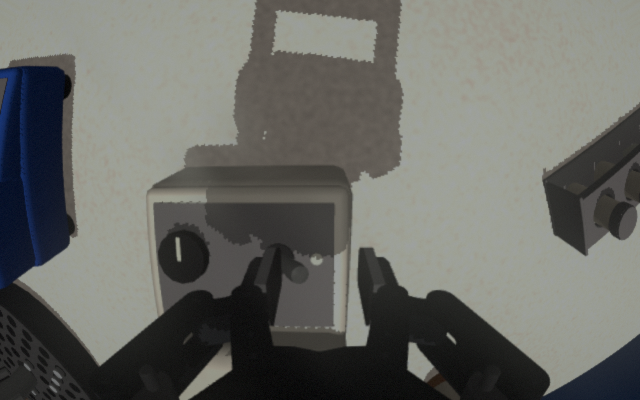

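Before the push the bat stood between the pads at (318,270). It now leans right at (295,268), but 8 N stopped the push and it may not be at the stop yet. I'll push a bit further.

```bash
python3 - <<'E'
from h import *
from workcell import ctrl,planner,viewer
R=rot(72.5); y=np.array([.301,.954,0]); p=np.array([484.,-121,124])
for k in range(4):
    r=ctrl.move_straight(p+y*40,R,25,threshold=14)
    s=ctrl.get_state();print(r,(s['position']-p)@y,s['contact_force']@y,s['clock'])
    if (not r) or abs(s['contact_force']@y)>12: break
cv2.imwrite('pics/w4.png',viewer.camera('wrist'))
E
```

```text
True 23.02043122506484 -5.3426288049497215 5.8667
True 23.185129709375012 -5.8173206339944326 6.1917
True 23.24663934765709 -5.640327896053412 6.5083
True 23.328947201738906 -5.742174181798713 6.825
```

View pics/w4.png

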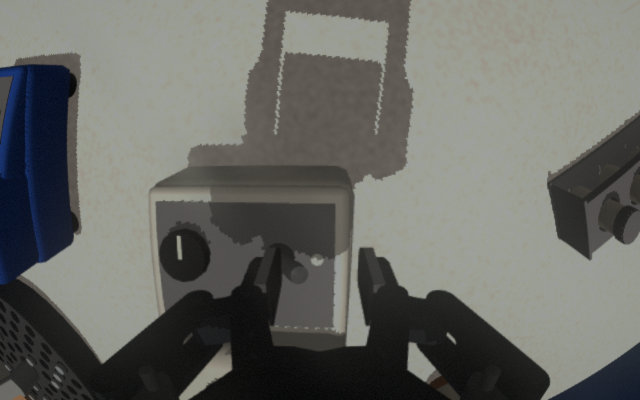

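```bash
python3 - <<'E'
from h import *
from workcell import ctrl,planner,viewer
import pickle
R=rot(72.5); y=np.array([.301,.954,0]); p=np.array([484.,-121,124])
ctrl.move_straight(p+y*18,R,80)
ctrl.move_straight(p+y*14+[0,0,176],R,200)
ctrl.hold(0.2)
i=viewer.camera_info('wrist');im=viewer.camera('wrist');pickle.dump(i,open('w5.pkl','wb'));c=cam(i,True)
cv2.imwrite('pics/w5.png',im)
x0,y0=[int(v) for v in proj(c,p)]
cv2.imwrite('pics/w5a.png',cv2.convertScaleAbs(cv2.resize(im[y0-50:y0+50,x0-70:x0+70],None,fx=5,fy=5,interpolation=2),alpha=1.4))
print(x0-70,y0-50)
for a in (0,.36,.44):
    piv=p*[1,1,0]+np.array([.954,-.301,0])*8+[0,0,89]
    up=np.array([-.24*.954,.24*.301,.971])
    print(a,piv+35*(np.cos(a)*up+np.sin(a)*y),proj(c,piv+35*(np.cos(a)*up+np.sin(a)*y)))
print(ctrl.get_state()['clock'])
E
```

```text
235 136
0 [ 483.6184 -120.8796  122.985 ] (np.float64(305.2952672077418), np.float64(185.87025872489784))
0.36 [ 487.84330626 -109.27924182  120.80645355] (np.float64(317.66927313598563), np.float64(185.81274747390577))
0.44 [ 488.86895434 -106.89830716  119.74798527] (np.float64(320.23410271613983), np.float64(185.79080779709025))
8.4083
```

View pics/w5a.png

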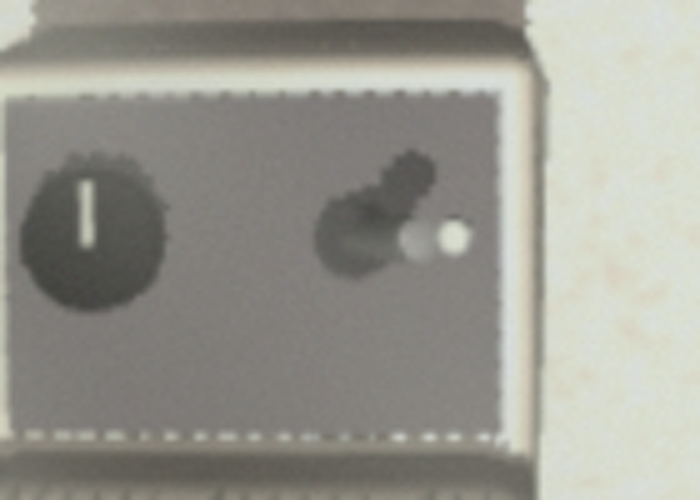

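```bash
python3 - <<'E'
from h import *
import pickle
y=np.array([.301,.954,0])
for f,b,t,zt in (('w1.pkl',(322.5,166.7),(324.7,165.2),123),('w5.pkl',(306,183.4),(318.6,184),120)):
    c=cam(pickle.load(open(f,'rb')),True)
    d=(onz(c,*t,zt)-onz(c,*b,91))@y; print(d,np.arcsin(d/35))
    print(onz(c,*t,zt)@y)
E
```

```text
1.7562309767377107 0.05019910846184939
31.146839389435954
13.944583222339906 0.4097899342259181
43.52316837289638
```

The toggle now leans onto the dot side, at about 0.41–0.42 rad by pixels, and it held against a 14 N push without moving, so it is at the stop. Next I'll look at the rack.

```bash
python3 - <<'E'
from h import *
from workcell import ctrl,planner,viewer
import pickle
ctrl.set_gripper(85)
ctrl.move_to([537,253,300],rot(14)); ctrl.hold(0.3)
i=viewer.camera_info('wrist');im=viewer.camera('wrist');cv2.imwrite('pics/w6.png',im)
pickle.dump(i,open('w6.pkl','wb'));c=cam(i,True)
print(proj(c,(537,253,121)),ctrl.get_state()['clock'])
x0,y0=[int(v) for v in proj(c,(537,253,121))];print(x0-80,y0-60)
cv2.imwrite('pics/w6a.png',cv2.convertScaleAbs(cv2.resize(im[y0-60:y0+60,x0-80:x0+80],None,fx=5,fy=5,interpolation=2),alpha=1.6))
E
```

```text
(np.float64(319.75373374748074), np.float64(183.512239580105)) 10.7917
239 123
```

View pics/w6.png

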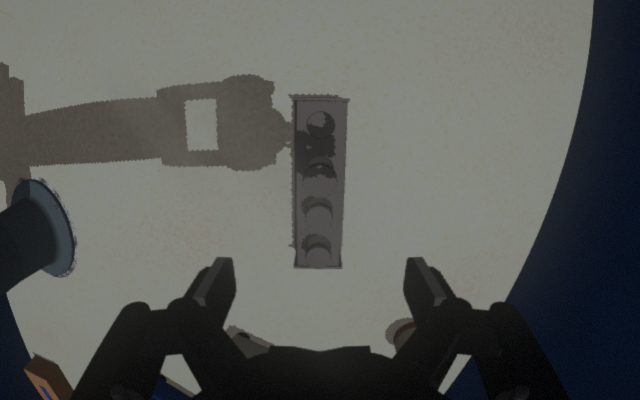

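View pics/w6a.png

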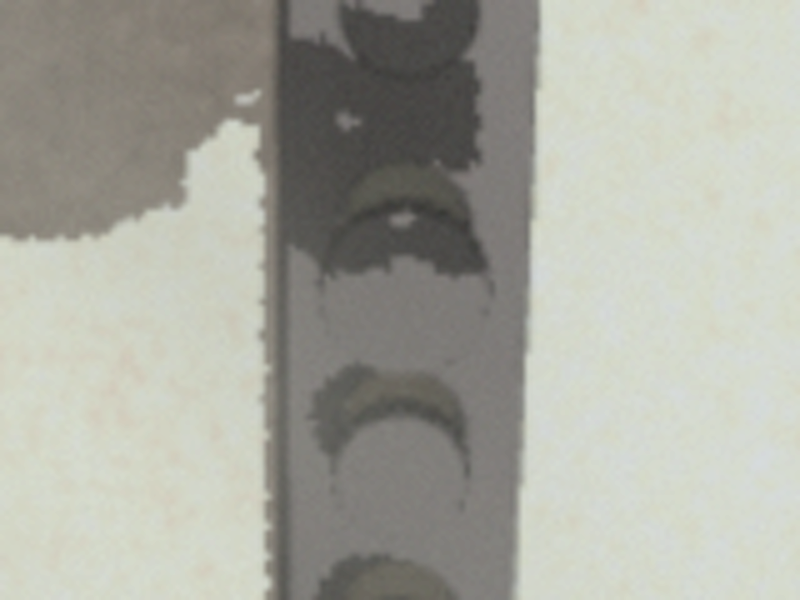

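The tall cap top is at about (320,180), with the two short tubes below it and the empty hole above at (320,124). There's plenty of room on both sides for the fingers.

```bash
python3 - <<'E'
from h import *
import pickle
from workcell import viewer
A=cam(viewer.camera_info('scene'));B=cam(viewer.camera_info('side'));c=cam(pickle.load(open('w6.pkl','rb')),True)
print(onz(c,320,179.6,121),onz(c,320,124,55))
print(tri([ray(A,419.2,150),ray(B,322.6,311),ray(c,320,179.6)]))
s1=onz(c,239+400/5,123+485/5,88);print('short',s1)
E
```

```text
[536.26021471 256.99820307 121.        ] [524.07642273 306.86258221  55.        ]
(array([536.64949928, 254.54264196, 118.49275269]), [np.float64(1.0512965093711761), np.float64(2.3044918169020927), np.float64(1.8110732411707582)])
short [548.86580633 202.00106066  88.        ]
```

```bash
python3 - <<'E'
from h import *
from workcell import ctrl,planner,viewer
R=rot(14)
ctrl.move_straight([537,254.5,160],R,200)
print(ctrl.move_straight([537,254.5,110],R,80,threshold=8))
ctrl.set_gripper(0,40)
s=ctrl.get_state();print(s['width'],s['position'],s['contact_force'],s['clock'])
cv2.imwrite('pics/w7.png',viewer.camera('wrist'))
E
```

```text
False
32.126225076213956 [537.2586817  254.57742944 110.49045135] [-0.52561346 -0.25025598  0.82368488] 12.95
```

View pics/w7.png

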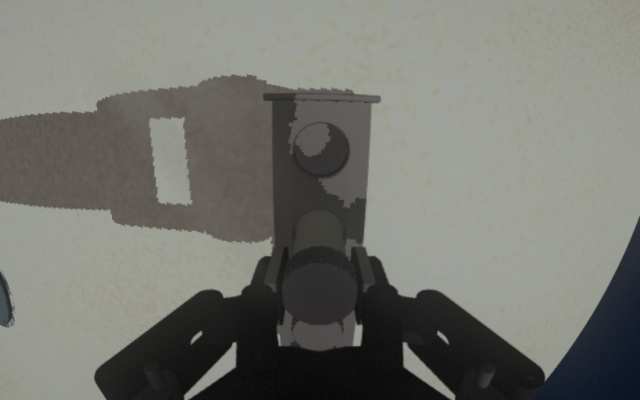

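The cap is held between the pads at (320,287). The width reads 32.1 against 35.5 nominal, so I'll grip a bit firmer, lift, and check for slip.

```bash
python3 - <<'E'
from h import *
from workcell import ctrl,planner,viewer
R=rot(14)
ctrl.set_gripper(0,60)
print(ctrl.get_state()['width'],ctrl.get_state()['position'])
ctrl.move_straight([537,254.5,290],R,100)
ctrl.hold(0.2)
s=ctrl.get_state();print(s['width'],s['position'],s['contact_force'],s['clock'])
cv2.imwrite('pics/w8.png',viewer.camera('wrist'))
a=viewer.camera('scene');b=viewer.camera('side');cv2.imwrite('pics/s8.png',a);cv2.imwrite('pics/d8.png',b)
cv2.imwrite('pics/sd8.png',cv2.convertScaleAbs(np.hstack([cv2.resize(a[70:210,360:480],None,fx=4,fy=4,interpolation=2)[:,:400],cv2.resize(b[180:320,270:370],None,fx=4,fy=4,interpolation=2)]),alpha=1.5))
E
```

```text
31.82570236663273 [537.31021457 254.58420788 110.5479544 ]
31.964331173344746 [536.90396246 254.47516859 289.66866544] [-0.73939173  0.35527055 -0.85094191] 15.3667
```

View pics/w8.png

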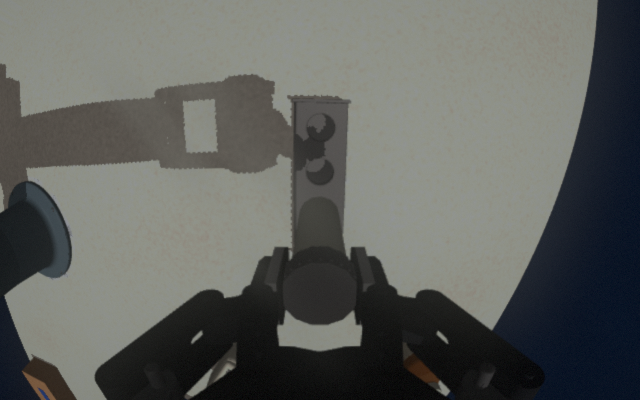

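View pics/sd8.png

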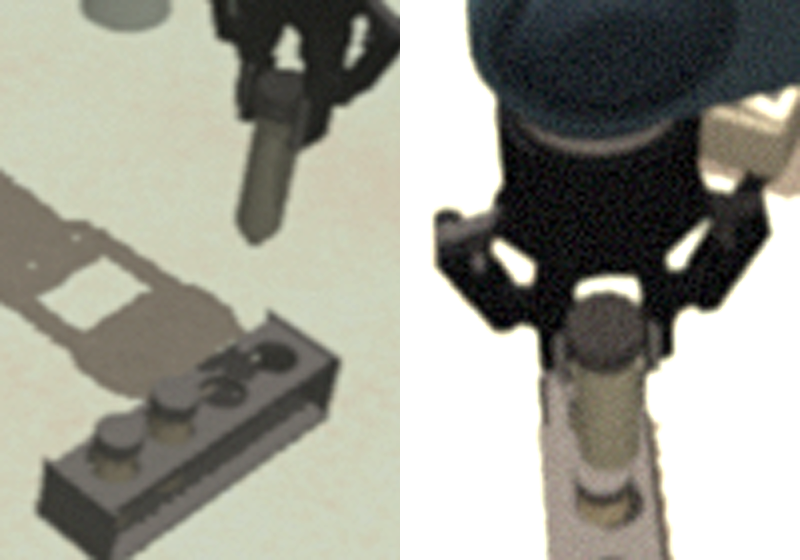

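```bash
python3 - <<'E'
from h import *
from workcell import ctrl,viewer
A=cam(viewer.camera_info('scene'));B=cam(viewer.camera_info('side'));c=cam(viewer.camera_info('wrist'),True)
P=ctrl.get_state()['position']
top=P+[0,0,10.5];bot=P-[0,0,104.5]
for n,k in (('A',A),('B',B),('W',c)): print(n,proj(k,top),proj(k,bot))
print('A crop exp top',(np.array(proj(A,top))-[360,70])*4,'bot',(np.array(proj(A,bot))-[360,70])*4)
print('B crop exp top',(np.array(proj(B,top))-[270,180])*4+[400,0],'bot',(np.array(proj(B,bot))-[270,180])*4+[400,0])
print(onz(c,319,285,top[2]),onz(c,319.5,200,top[2]), tri([ray(A,360+285/4,70+88/4),ray(B,270+205/4,180+318/4)]), tri([ray(A,360+257/4,70+240/4),ray(B,270+205/4,180+462/4)]))
E
```

```text
A (np.float64(431.5218525803923), np.float64(90.36570198405379)) (np.float64(423.254670412976), np.float64(129.64776503315755))
B (np.float64(320.1962253638559), np.float64(259.8987359487684)) (np.float64(321.40811479315164), np.float64(295.038592692069))
W (np.float64(320.8948364880996), np.float64(295.54275162818635)) (np.float64(320.0875949007135), np.float64(208.55404202508944))
A crop exp top [286.08741032  81.46280794] bot [253.01868165 238.59106013]
B crop exp top [600.78490146 319.5949438 ] bot [605.63245917 460.15437077]
[534.81908663 259.75049103 300.41141788] [525.78145332 296.88141491 300.41141788] (array([536.87859114, 252.71023467, 297.51659953]), [np.float64(1.6417285600910119), np.float64(1.6417285600909046)]) (array([537.89945725, 255.91902502, 184.98600544]), [np.float64(0.9276061391903528), np.float64(0.9276061391904926)])
```

The tube is upright to within about 2°, with the tip under the TCP to within about 2 mm. I'll carry it over the cup and check before lowering.

```bash
python3 - <<'E'
from h import *
from workcell import ctrl,planner,viewer
R=rot(-17.5)
ctrl.move_to([573.7,-175.2,300],R); ctrl.hold(0.3)
s=ctrl.get_state();print(s['width'],s['position'],s['contact_force'],s['clock'])
cv2.imwrite('pics/w9.png',viewer.camera('wrist'))
a=viewer.camera('scene');b=viewer.camera('side');cv2.imwrite('pics/s9.png',a);cv2.imwrite('pics/d9.png',b)
A=cam(viewer.camera_info('scene'));B=cam(viewer.camera_info('side'))
P=s['position'];print(proj(A,P-[0,0,104.5]),proj(B,P-[0,0,104.5]))
cv2.imwrite('pics/sd9.png',cv2.convertScaleAbs(np.hstack([cv2.resize(a[110:250,220:320],None,fx=4,fy=4,interpolation=2),cv2.resize(b[80:220,280:380],None,fx=4,fy=4,interpolation=2)]),alpha=1.5))
E
```

```text
31.56069490369396 [ 573.8565223  -174.60482233  300.0089439 ] [ 0.25469919  0.46325407 -1.56752087] 17.4083
(np.float64(268.3428278575122), np.float64(197.40444505705634)) (np.float64(328.99940521070226), np.float64(148.29568527073525))
```

View pics/sd9.png

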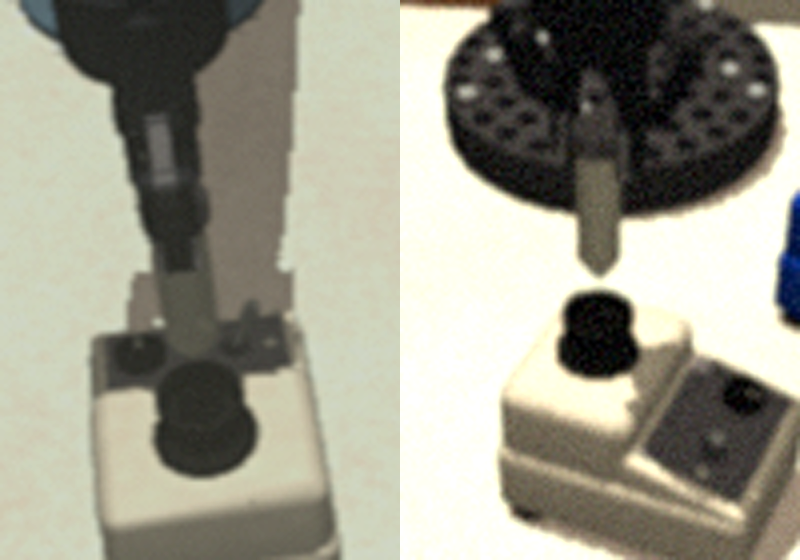

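View pics/w9.png

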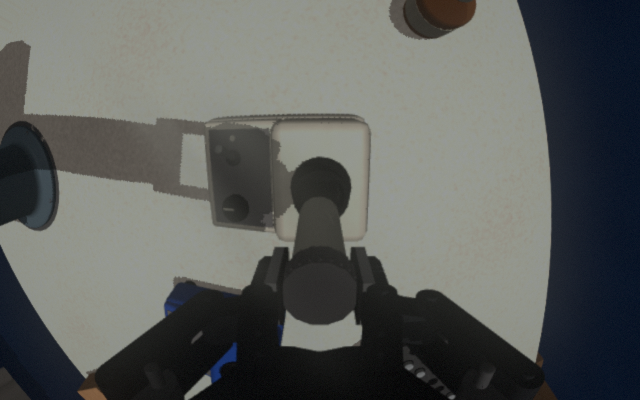

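The tip is at scene (267.5,197.5) and side (329.5,148.8), within a pixel of prediction and centred over the cup. I'll lower it.

```bash
python3 - <<'E'
from h import *
from workcell import ctrl,planner,viewer
R=rot(-17.5);q=np.array([573.7,-175.2,0])
print(ctrl.move_straight(q+[0,0,258],R,60,threshold=8)); ctrl.hold(.3)
s=ctrl.get_state();print(s['position'],s['contact_force'],s['clock']); f0=s['contact_force'][2]
for z in (254,252,250,248.5,247.5):
    r=ctrl.move_straight(q+[0,0,z],R,15,threshold=15); ctrl.hold(.25)
    s=ctrl.get_state();print(z,r,s['position'].round(2),s['contact_force'].round(2),s['width'])
    if s['contact_force'][2]-f0>8.5: break
print(s['clock'])
E
```

```text
False
[ 573.84025974 -175.24556656  258.36547388] [-0.16437122  0.00224654 -0.52019703] 18.7083
254 False [ 573.72 -175.22  254.08] [ 0.39 -0.01 -0.73] 31.644331992449757
252 False [ 573.91 -175.29  252.37] [ 0.5  -0.41  2.1 ] 31.647435157717403
250 False [ 573.91 -175.3   250.28] [-0.06 -0.31  4.76] 31.75257772879162
248.5 False [ 573.9  -175.31  248.94] [ 0.19 -0.42  5.91] 31.684916370985714
247.5 False [ 573.93 -175.33  248.15] [-0.12 -1.2   6.3 ] 31.45164703486172
21.4417
```

```bash
python3 - <<'E'
from h import *
from workcell import ctrl,planner,viewer
R=rot(-17.5);q=np.array([573.7,-175.2,0])
def avg():
    F=[];Z=[]
    for k in range(10):
        ctrl.hold(.03);s=ctrl.get_state();F.append(s['contact_force']);Z.append(s['position'])
    return np.mean(Z,0).round(2),np.mean(F,0).round(2),np.std(F,0).round(2)[2]
print(avg())
for z in (246.7,246,245.3):
    ctrl.move_straight(q+[0,0,z],R,15,threshold=15); ctrl.hold(.2)
    p,f,sd=avg();print(z,p,f,sd)
    if f[2]>8: break
print(ctrl.get_state()['clock'])
A=viewer.camera('scene');b=viewer.camera('side');cv2.imwrite('pics/s10.png',A);cv2.imwrite('pics/d10.png',b);cv2.imwrite('pics/w10.png',viewer.camera('wrist'))
cv2.imwrite('pics/sd10.png',cv2.convertScaleAbs(np.hstack([cv2.resize(A[110:250,220:320],None,fx=4,fy=4,interpolation=2),cv2.resize(b[80:220,280:380],None,fx=4,fy=4,interpolation=2)]),alpha=1.5))
E
```

```text
(array([ 573.92, -175.33,  248.15]), array([-0.15,  0.12,  6.18]), np.float64(0.63))
246.7 [ 573.94 -175.34  247.51] [-0.3   0.17  6.97] 0.33
246 [ 573.96 -175.36  246.96] [-0.67  0.35  7.5 ] 0.7
245.3 [ 574.02 -175.4   246.55] [-0.56  0.16  8.33] 0.47
24.125
```

View pics/sd10.png

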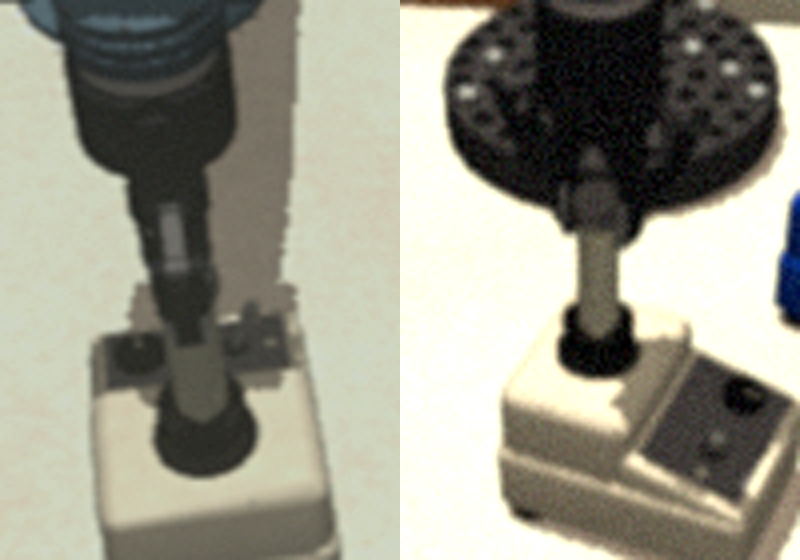

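View pics/w10.png

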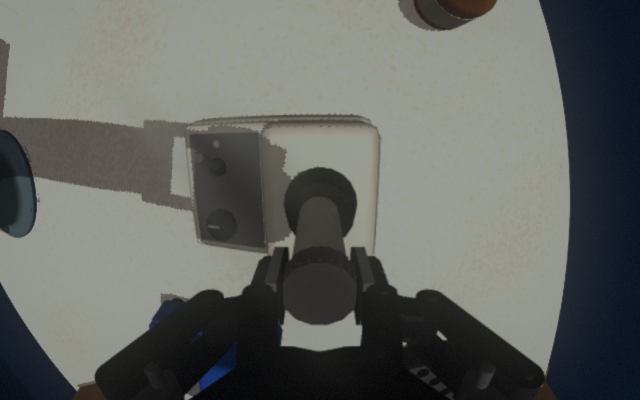

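```bash
python3 - <<'E'
from workcell import ctrl,job
ctrl.hold(.6)
s=ctrl.get_state();print(s['position'],s['contact_force'],s['width'],s['clock'])
job.job_done()
s=ctrl.get_state();print(s['position'],s['contact_force'],s['width'])
E
```

```text
[ 574.01671394 -175.39961802  246.57593668] [-1.11511941  0.3276386   8.46075931] 31.836732156015 24.875
the job is handed in; nothing more can be done
the job is handed in; nothing more can be done
```

I carried out all the steps and handed the job in at about 25 s (limit 64 s). No verdict is reported. The arm is still holding the tube pressed down in the cup.

- **Toggle:** I pushed it over to the dot (touch) side until it held against about 14 N without moving further. The wrist picture gives 0.41–0.42 rad, slightly under the 0.44 stop but above the 0.36 needed.
- **Tube:** I gripped it by the cap with 60 N and lifted it out upright (within about 2°). It stands centred in the cup, within a pixel of the predicted position just before I lowered it. The tube held the same place and grip over the last 0.6 s.
- **Press depth:** The two measures disagree by about 1 mm. The net force of about 9 N means about 5 mm, while the arm's travel after contact gives about 5.9 mm. Both are inside the 3.3–6.7 mm band.
- **Grip width:** It reads 31.8 mm on a 35.5 mm cap. I could not explain that, but the tube showed no sign of slipping.
- **Short tubes and bottle:** The arm stayed clear of them. The short tubes were still in their holes after the lift. I did not measure their final positions or the bottle's.

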